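# Put the glassware back on its own trays

## Task

The two screw-cap bottles belong on the two square trays and the flask and the beaker on the two round ones, in each pair the taller vessel on the larger tray, but they have been put on the wrong trays. Put each of the four upright in the middle of its own tray, one vessel to a tray; the cork pad is free for setting one aside meanwhile. Keep the vessels upright and set them down, do not drop them.

Things in the scene. Friction and masses are not known exactly. Their poses are not given: they have to be found in the camera images.
- bottle_tall: The taller of the two screw-cap glass bottles standing on trays: body 68 mm across, 142 mm high; its cap is 40 mm across, from 116 to 142 mm above the origin, with the shoulder sloping outward right below it. Best gripped by the upper half of the cap, firmly (40 N does no harm), or it swings between the fingers when moved fast. About 0.28 kg. Stands on a tray at the start. Origin: centre of its underside; z is its upright axis.
- bottle_short: The shorter screw-cap glass bottle standing on a tray: body 56 mm across, 104 mm high; its cap is 40 mm across, from 78 to 104 mm above the origin, with the shoulder sloping outward below it. Best gripped by the upper half of the cap. About 0.14 kg. Stands on a tray at the start. Origin: centre of its underside; z is its upright axis.
- flask: Conical glass flask with a pale foil-covered neck: foot 67 mm across, 108 mm high; the neck is 32 mm across from about 80 to 105 mm above the origin. Gripped by the neck. About 0.11 kg. Stands on a tray at the start. Origin: centre of its underside; z is its upright axis.
- beaker: Open clear glass beaker, straight-walled, 52 mm across, 66 mm high. Gripped from outside across its walls. About 0.06 kg. Stands on a tray at the start. Origin: centre of its underside; z is its upright axis.
- tray_square_large: Large square dark steel tray, 110 x 110 mm outside, 104 mm inside. Fixed to the bench. Floor 3 mm thick, rim 3 mm thick and 9 mm high over all. Origin: centre of the underside, so the floor's top is at z = +3 mm in its frame; z up.
- tray_square_small: Small square dark steel tray, 84 x 84 mm outside, 78 mm inside. Fixed to the bench. Floor 3 mm thick, rim 3 mm thick and 9 mm high over all. Origin: centre of the underside, so the floor's top is at z = +3 mm in its frame; z up.
- tray_round_large: Large round dark steel tray, 110 mm outside diameter, 104 mm inside. Fixed to the bench. Floor 3 mm thick, rim 3 mm thick and 9 mm high over all. Origin: centre of the underside, so the floor's top is at z = +3 mm in its frame; z up.
- tray_round_small: Small round dark steel tray, 84 mm outside diameter, 78 mm inside. Fixed to the bench. Floor 3 mm thick, rim 3 mm thick and 9 mm high over all. Origin: centre of the underside, so the floor's top is at z = +3 mm in its frame; z up.
- pad: Flat square brown cork pad, 110 x 110 x 3 mm, fixed to the bench and empty at the start: a free spot for one vessel at a time. Origin: centre of the underside; its top is at z = +3 mm.
Mind the look-alikes: they are no part of the job. What is shaped like the flask but red is not meant.

How it is judged:
At the end, for the whole second after the job is handed in: Tall bottle on the large square tray, short bottle on the small square tray, flask on the large round tray, beaker on the small round tray: each within 15 mm of its tray's centre, flat on the tray's floor (not on the rim), upright within 0.08 rad, released and at rest (horizontal distance between bottle_tall and tray_square_large below 0.015 m and z of bottle_tall in the frame of tray_square_large between 0.001 and 0.0055 m and angle between each of bottle_tall, bottle_short, flask, beaker's own z axis and vertical below 0.08 rad and linear speed of each of bottle_tall, bottle_short, flask, beaker below 0.04 m/s and angular speed of each of bottle_tall, bottle_short, flask, beaker below 0.4 rad/s and horizontal distance between bottle_short and tray_square_small below 0.015 m and z of bottle_short in the frame of tray_square_small between 0.001 and 0.0055 m and horizontal distance between flask and tray_round_large below 0.015 m and z of flask in the frame of tray_round_large between 0.001 and 0.0055 m and horizontal distance between beaker and tray_round_small below 0.015 m and z of beaker in the frame of tray_round_small between 0.001 and 0.0055 m); the robot touches nothing.
It fails at once if a vessel tipped by more than 40 degrees (angle between any of bottle_tall, bottle_short, flask, beaker's own z axis and vertical above 0.7 rad).
It fails at once if a vessel dropped or knocked (moving at over 0.6 m/s, as after a fall of 2 cm, with the fingers off it) ((linear speed of bottle_tall above 0.6 m/s and contact force between the fingers and bottle_tall below 0.05 N) or (linear speed of bottle_short above 0.6 m/s and contact force between the fingers and bottle_short below 0.05 N) or (linear speed of flask above 0.6 m/s and contact force between the fingers and flask below 0.05 N) or (linear speed of beaker above 0.6 m/s and contact force between the fingers and beaker below 0.05 N)).
It also fails if it takes over 134 s, if anything falls off the work surface, if the arm or the gripper's body presses on something with over 40 N, if the wrist force passes 120 N, or if a joint passes its speed limit or range.

## Robot

A 6-joint arm with a two-finger parallel gripper is mounted at the origin on a cart in front of the work surface, level with it; the furniture and walls round the work are solid. World frame = base frame: x ahead of the robot, y to its left, z up, the work surface at z = 0. Lengths are in m, angles in rad, forces in N, time in s.
With the tool pointing down it reaches from about 0.375 to 0.9 m from the base axis. Payload 3.1 kg.
Tool frame: the origin (TCP) lies between the finger pads; the fingertips stand 25 mm ahead of it and the grasp point (between the pads) lies 6 mm ahead of it (manip.tip_reach is the distance from the TCP to the fingertips, in m); z points along the fingers, y is the line along which they close (so a half turn about z gives the same grasp; the last joint's range is limited). The gripper opens to 85 mm and grips with 20 to 120 N. Pads are 22 mm wide; open, the fingers measure 114 mm over their backs; the gripper's body (76 mm by 85 mm) begins 54 mm behind the grasp point. The pads swing forward as they close: fully open they stand 13 mm farther back than shut.
Start: joints at [1.119, 0.527, 1.433, -0, 1.181, -0.178], TCP at [0.169, 0.602, 0.256] pointing down, gripper open.
Joint ranges: [-3.08, 3.08], [-0.75, 2.2], [0.22, 2.44], [-1.43, 4.57], [0, 2.65], [-2.85, 2.85]. Speed limits (rad/s): [2.79, 2.79, 3.14, 3.14, 3.14, 3.14].

## Interface

Orientations are given as a rotation vector (axis times angle).
In Python, from rig import manip, optics gives the robot as it stands.
- The arm moves only by the shell command python3 -m crank 'ROWS' [OPENING] [FORCE]. ROWS is JSON, a list of rows, each a list of 6 numbers: the shift along the tool's x, y, z in m, then the turn, a rotation vector about the tool's x, y, z in degrees. A call has 1 to 12 rows; each row shifts and turns the commanded pose from where the row before left it, along the tool's axes as they then stand; what a row does not reach is not made up. A row lasts 1/10 s, in which the tool goes at most 50 mm and 8.59 degrees, less where a joint would pass 70% of its speed; a pose out of reach is approached as far as the arm can. A call is refused whole if a number of a shift passes 0.05 or a number of a turn 8.59, either way. A call with a gripper value outside its range is refused whole. OPENING is the finger opening in m, from 0 to 0.0854, set as the call begins (- or left out, the last holds). The fingers move at their own pace and stop on an object; FORCE is the grip in N (left out, the last holds). Time passes only in rows, so rows that do not move let the fingers close. It gives the time, the measured TCP pose, the force, the opening and the grip force at its end, in the units of the state.
- manip.get_state(): the state, without advancing time (a new reading comes with each control period).
- optics.capture(name): name is "side" or "top"; returns (picture, depth): 420x560x3 uint8, blue, green, red; 420x560 float32, m along the optical axis (not along the pixel's ray), 0 where there is no reading.
- optics.get_calibration(name): a dict with "mtx" (3x3 intrinsics, pixels), "k1" (the pictures are not rectified: a ray, as slopes to the right and down, at radius r is drawn at 1 + k1 r^2 times it, then the intrinsics apply), "view" (4x4, takes a point from world to camera coordinates). Camera axes: x right, y down, z forward; pixel columns grow to the right and rows downward; lengths in m; the calibration is good to about 2 mm. A picture is of the moment at which its call begins. get_calibration takes no time and is no camera call.
- manip.finish_job(): hands the job in; it is judged then, once.
The state is a dict: "time_s": time; "qpos": joint angles; "qd": joint speeds; "joint_efforts": joint torques, N m; "eef_pos": TCP position; "eef_rot": TCP orientation; "contact_force": force on the tool from outside, world axes, zero at the start; "ft_torque": the same for the moment, N m; "gripper_width": finger opening in m; "gripper_force": force on a finger pad.
Only numpy, scipy, OpenCV 4.12 (cv2) and the standard library are available. Lean on these libraries where they do the work, as an engineer would, in place of code of your own. Each camera call takes 0.05 s, during which the arm holds its last target. There are 200 camera calls.

## Working session

There is one attempt and no reset: what is moved stays moved. The work goes in short steps, Python scripts to look and compute and a shell command to move; the robot and the scene stay as the last step left them, time stands still between calls to the robot, and variables do not carry over. Pictures are saved under pics/ and viewed, at most 14 in all, crops included, and the job is handed in when it is done.

```bash
ls; mkdir -p pics; cat > h.py <<'E'
import sys; sys.path.insert(0,'.')
import numpy as np, cv2
from rig import manip, optics
from scipy.spatial.transform import Rotation as R
def shot(n,f):
    im,d=optics.capture(n); cv2.imwrite(f'pics/{f}.png',im); np.save(f'pics/{f}.npy',d); return im,d
def rays(n,uv):
    c=optics.get_calibration(n); uv=np.asarray(uv,float).reshape(-1,2)
    K=np.array(c['mtx']); p=np.c_[(uv[:,0]-K[0,2])/K[0,0],(uv[:,1]-K[1,2])/K[1,1]]
    q=p.copy()
    for _ in range(20): q=p/(1+c['k1']*(q**2).sum(1,keepdims=True))
    return q
def cam(n):
    V=np.array(optics.get_calibration(n)['view']); Ri=V[:3,:3].T; return Ri,-Ri@V[:3,3]
def world(n,uv,d):
    q=rays(n,uv); Ri,o=cam(n); d=np.asarray(d).reshape(-1,1); return (np.c_[q,np.ones(len(q))]*d)@Ri.T+o
def atz(n,uv,z):
    q=rays(n,uv); Ri,o=cam(n); r=np.c_[q,np.ones(len(q))]@Ri.T; return o+r*((z-o[2])/r[:,2:])
E
python3 - <<'E'
from h import *
shot('top','t0'); shot('side','s0')
for n in('top','side'): print(n,cam(n)[1].round(3),optics.get_calibration(n)['mtx'],optics.get_calibration(n)['view'])
s=manip.get_state();print(s['eef_pos'],R.from_rotvec(s['eef_rot']).as_matrix().round(3),s['gripper_width'])
E
```

```text
pics
top [0.257 0.006 1.16 ] [[401.64913125   0.         268.78110174]
 [  0.         401.64913125 216.54377826]
 [  0.           0.           1.        ]] [[ 0.02541587 -0.999552    0.01580639 -0.01859305]
 [-0.99011972 -0.02735088 -0.13753135  0.41384847]
 [ 0.13790205 -0.01215474 -0.99037129  1.11366365]
 [ 0.          0.          0.          1.        ]]
side [-0.007 -0.842  0.611] [[480.3200889    0.         279.04792348]
 [  0.         480.3200889  215.46732298]
 [  0.           0.           1.        ]] [[ 0.89173316 -0.45255757  0.00190382 -0.37577332]
 [-0.22812853 -0.45313662 -0.86175668  0.14302538]
 [ 0.3908572   0.76802269 -0.50731824  0.95951543]
 [ 0.          0.          0.          1.        ]]
[0.16869078 0.60119299 0.25544801] [[-0.963  0.27  -0.001]
 [ 0.27   0.963 -0.002]
 [ 0.    -0.002 -1.   ]] 0.08519981287627812
```

View pics/t0.png

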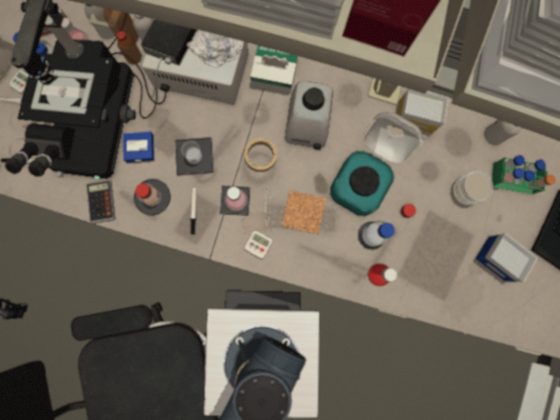

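View pics/s0.png

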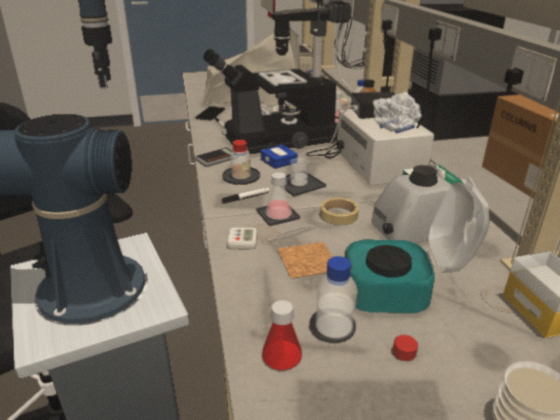

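The top view shows the beaker on the large square tray (194,156), the red-capped short bottle on the large round (152,197), and the flask on the small square (235,200). The blue-capped tall bottle is on the small round (375,235), the pad is at (304,212), and the decoy red flask is at (380,275).

```bash
python3 - <<'E'
import cv2,numpy as np
im=cv2.imread('pics/t0.png')
a=cv2.resize(im[130:225,125:255],None,fx=6,fy=6,interpolation=cv2.INTER_CUBIC)
a=cv2.convertScaleAbs(a,alpha=1.6)
for k in range(0,130,10): cv2.line(a,(k*6,0),(k*6,6 if k%50 else 15),(0,255,255),1)
for k in range(0,95,10): cv2.line(a,(0,k*6),(6,k*6),(0,255,255),1)
cv2.imwrite('pics/c1.png',a)
b=cv2.resize(im[180:290,270:400],None,fx=5,fy=5,interpolation=cv2.INTER_CUBIC);cv2.imwrite('pics/c2.png',cv2.convertScaleAbs(b,alpha=1.6))
E
```

```text
(no output)
```

View pics/c1.png

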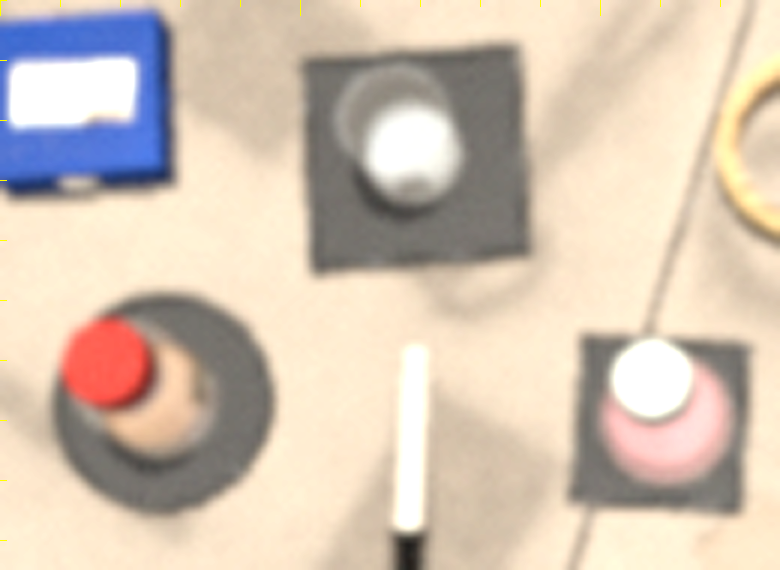

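View pics/c2.png

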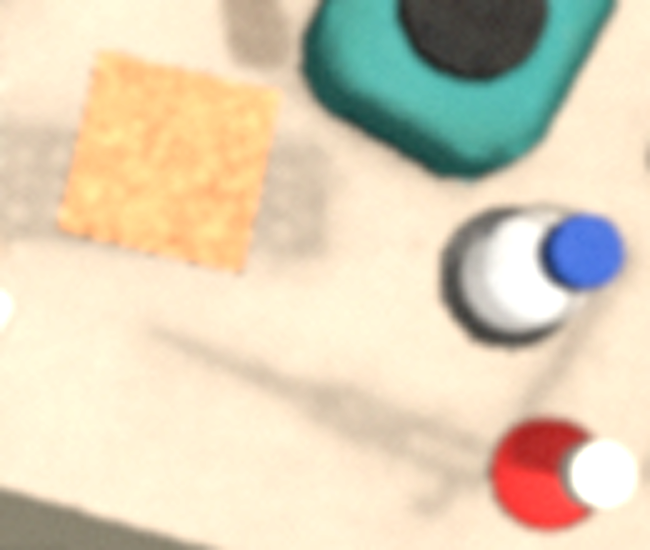

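```bash
python3 - <<'E'
from h import *
def f1(p): return (np.array(p)+.5)/6-.5+[125,130]
def f2(p): return (np.array(p)+.5)/5-.5+[270,180]
LS=atz('top',f1([(305,60),(518,47),(528,253),(315,272)]),.009)
SS=atz('top',f1([(583,336),(749,345),(741,512),(571,500)]),.009)
P=atz('top',f2([(97,52),(281,92),(242,271),(60,228)]),.003)
for n,c in(('LS',LS),('SS',SS),('pad',P)):
    d=c[1]-c[0]; print(n,c.mean(0).round(4),'edge',np.linalg.norm(np.roll(c,-1,0)-c,axis=1).round(4),np.degrees(np.arctan2(d[1],d[0])).round(1))
print('LR',atz('top',f1([163.5,402.5]),.009).round(4))
print('SR',atz('top',f2([515,276]),.009).round(4))
for n,p,z in(('short',f1([107,363]),.107),('flask',f1([651,379]),.111),('beaker',f1([393,122]),.069),('tall',f2([585,251]),.145),('redflask',f2([602,473]),.108),
 ('teal_hub',f2([472,2]),.1)): print(n,atz('top',p,z).round(4))
# depth checks
d=np.load('pics/t0.npy')
for n,p in(('short',f1([107,363])),('flask',f1([651,379])),('tall',f2([585,251])),('teal',f2([472,20])),('beaker',f1([393,122])),('grey',[310,110]),('ring',[247,155]),('blue',[138,147]),('pen',[193,205])):
    u=np.rint(p).astype(int); print(n,world('top',[u],[d[u[1],u[0]]]).round(3))
# side caps
s=cv2.imread('pics/s0.png')
cv2.imwrite('pics/c3.png',cv2.convertScaleAbs(cv2.resize(s[130:350,205:365],None,fx=3,fy=2.7,interpolation=2),alpha=1.4))
E
```

```text
LS [0.5929 0.2188 0.009 ] edge [0.1069 0.106  0.1053 0.1092] -85.1
SS [0.4626 0.0924 0.009 ] edge [0.0811 0.0823 0.0824 0.081 ] -91.6
pad [ 0.4351 -0.1094  0.003 ] edge [0.1108 0.1086 0.1086 0.1066] -100.8
LR [[0.4663 0.3364 0.009 ]]
SR [[ 0.3716 -0.3115  0.009 ]]
short [[0.4658 0.3353 0.107 ]]
flask [[0.464  0.0899 0.111 ]]
beaker [[0.5922 0.2197 0.069 ]]
tall [[ 0.3719 -0.3109  0.145 ]]
redflask [[ 0.2583 -0.3306  0.108 ]]
teal_hub [[ 0.5122 -0.2642  0.1   ]]
short [[0.466 0.336 0.109]]
flask [[0.463 0.09  0.11 ]]
tall [[ 0.371 -0.311  0.148]]
teal [[ 0.503 -0.266  0.091]]
beaker [[0.605 0.229 0.025]]
grey [[ 0.697 -0.111  0.128]]
ring [[0.595 0.061 0.025]]
blue [[0.609 0.381 0.034]]
pen [[0.444 0.213 0.013]]
```

View pics/c3.png

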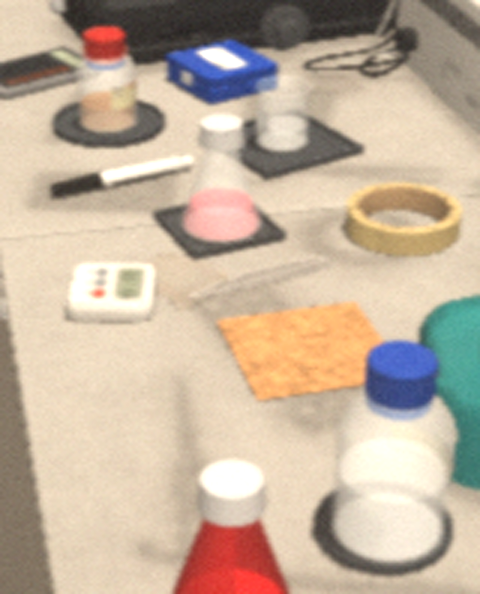

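```bash
python3 -m crank '[[0,0,0,0,0,-7.83],[0,0,0,0,0,-7.83],[-0.02,-0.018,0,0,0,0],[-0.035,-0.0315,0,0,0,0],[-0.035,-0.0315,0,0,0,0],[-0.035,-0.0315,0,0,0,0],[-0.035,-0.0315,0,0,0,0],[-0.035,-0.0315,0,0,0,0],[-0.035,-0.0315,0,0,0,0],[-0.035,-0.0315,0,0,0,0],[-0.035,-0.0315,0,0,0,0],[-0.035,-0.0315,0,0,0,0]]' 0.0854 25
```

```text
time_s: 1.3
eef_pos: [0.5048, 0.2984, 0.2559]
eef_rot: [-0.001, -3.141, 0.0]
contact_force: [0.3, 0.7, -0.1]
gripper_width: 0.0854
gripper_force: 0.0
```

```bash
python3 -m crank '[[-0.03,-0.027,0,0,0,0],[-0.03,-0.027,0,0,0,0],[-0.02,-0.018,0,0,0,0],[-0.0088,-0.0085,0,0,0,0],[0,0,0.03,0,0,0],[0,0,0.045,0,0,0],[0,0,0.045,0,0,0],[0,0,0.04,0,0,0],[0,0,0.03,0,0,0],[0,0,0.015,0,0,0],[0,0,0,0,0,0],[0,0,0,0,0,0]]' && python3 -m crank '[[0,0,0,0,0,0],[0,0,0,0,0,0],[0,0,0,0,0,0],[0,0,0,0,0,0],[0,0,0,0,0,0],[0,0,0,0,0,0]]' 0.04 20 
```

```text
time_s: 2.5
eef_pos: [0.5931, 0.2201, 0.0522]
eef_rot: [-0.0, 3.14, 0.001]
contact_force: [-0.3, -0.4, -0.4]
gripper_width: 0.0854
gripper_force: 0.0
time_s: 3.1
eef_pos: [0.5937, 0.2196, 0.053]
eef_rot: [0.001, 3.139, 0.001]
contact_force: [-1.2, -1.1, 6.2]
gripper_width: 0.0506
gripper_force: 20.0
```

```bash
python3 -m crank '[[0,0,-0.01,0,0,0],[0,0,-0.03,0,0,0],[0,0,-0.04,0,0,0],[0,0,-0.04,0,0,0],[0.005,-0.0105,-0.025,0,0,0],[0.0105,-0.022,0,0,0,0],[0.0145,-0.03,0,0,0,0],[0.0145,-0.03,0,0,0,0],[0.0145,-0.03,0,0,0,0],[0.0145,-0.03,0,0,0,0],[0.0145,-0.03,0,0,0,0],[0.0145,-0.03,0,0,0,0]]' && python3 -m crank '[[0.0145,-0.03,0,0,0,0],[0.0145,-0.03,0,0,0,0],[0.0145,-0.03,0,0,0,0],[0.0105,-0.0215,0,0,0,0],[0.0015,-0.005,0,0,0,0],[0,0,0.04,0,0,0],[0,0,0.04,0,0,0],[0,0,0.03,0,0,0],[0,0,0.015,0,0,0],[0,0,0,0,0,0],[0,0,0,0,0,0]]'
```

```text
time_s: 4.3
eef_pos: [0.4891, 0.0061, 0.1968]
eef_rot: [0.0, 3.141, -0.0]
contact_force: [0.2, -0.1, 0.0]
gripper_width: 0.0502
gripper_force: 21.2
time_s: 5.4
eef_pos: [0.4348, -0.1091, 0.0715]
eef_rot: [-0.0, 3.141, 0.0]
contact_force: [-1.2, 1.1, -0.1]
gripper_width: 0.0506
gripper_force: 21.2
```

```bash
python3 -m crank '[[0,0,0.008,0,0,0],[0,0,0.005,0,0,0],[0,0,0.003,0,0,0],[0,0,0.002,0,0,0],[0,0,0.001,0,0,0],[0,0,0,0,0,0]]'; python3 - <<'E'
from h import *
shot('top','t1');s,_=shot('side','s1')
cv2.imwrite('pics/c4.png',cv2.resize(s[60:330,180:460],None,fx=2,fy=2,interpolation=2))
E
```

```text
time_s: 6.0
eef_pos: [0.4345, -0.1096, 0.0529]
eef_rot: [0.001, 3.141, -0.001]
contact_force: [0.0, -0.0, 5.6]
gripper_width: 0.0502
gripper_force: 20.1
```

View pics/c4.png

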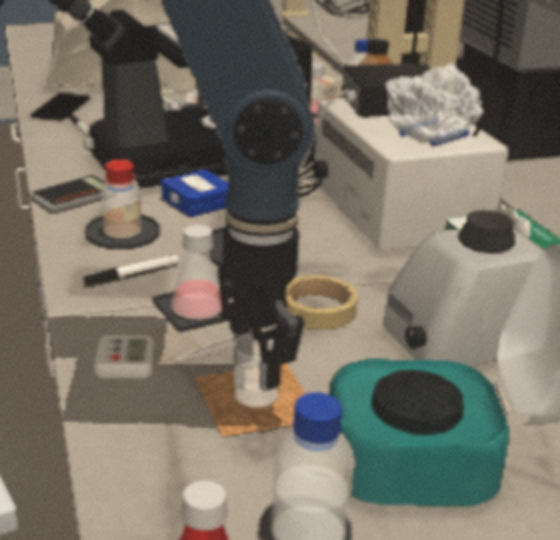

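The beaker is gripped upright and standing on the pad, about (255,385) in the crop. Next I release it and go to the tall bottle.

```bash
python3 -m crank '[[0,0,0,0,0,0],[0,0,0,0,0,0],[0,0,0,0,0,0],[0,0,-0.015,0,0,0],[0,0,-0.04,0,0,0],[0,0,-0.045,0,0,0],[0,0,-0.045,0,0,0],[0.006,-0.0195,-0.045,0,0,0],[0.0125,-0.0405,0,0,0,0],[0.0135,-0.044,0,0,0,0],[0.0135,-0.044,0,0,0,0],[0.011,-0.0355,0,0,0,0]]' 0.085 25 && python3 -m crank '[[0.0055,-0.0175,0,0,0,0],[0,0,0.03,0,0,0],[0,0,0.035,0,0,0],[0,0,0.02,0,0,0],[0,0,0.01,0,0,0],[0,0,0.003,0,0,0],[0,0,0,0,0,0]]'
```

```text
time_s: 7.3
eef_pos: [0.377, -0.2949, 0.2425]
eef_rot: [0.002, 3.141, -0.001]
contact_force: [-0.0, -0.7, 0.5]
gripper_width: 0.0854
gripper_force: 0.0
time_s: 8.0
eef_pos: [0.3725, -0.3105, 0.1444]
eef_rot: [0.0, 3.141, -0.0]
contact_force: [0.3, 0.3, 0.5]
gripper_width: 0.0853
gripper_force: 0.0
```

```bash
python3 -m crank '[[0,0,0,0,0,0],[0,0,0,0,0,0],[0,0,0,0,0,0],[0,0,0,0,0,0],[0,0,0,0,0,0],[0,0,0,0,0,0],[0,0,0,0,0,0]]' 0.03 45 && python3 -m crank '[[0,0,-0.005,0,0,0],[0,0,-0.015,0,0,0],[0,0,-0.025,0,0,0],[0,0,-0.03,0,0,0],[0,0,-0.03,0,0,0],[0,0,-0.02,0,0,0],[0,0,-0.01,0,0,0],[0,0,0,0,0,0]]'
```

```text
time_s: 8.7
eef_pos: [0.3729, -0.3113, 0.1453]
eef_rot: [0.001, 3.14, -0.004]
contact_force: [-0.7, -0.9, 6.0]
gripper_width: 0.0376
gripper_force: 45.0
time_s: 9.5
eef_pos: [0.3724, -0.3104, 0.2801]
eef_rot: [0.001, 3.141, -0.002]
contact_force: [-0.2, 0.3, -3.2]
gripper_width: 0.0375
gripper_force: 45.7
```

```bash
python3 -m crank '[[-0.0023,0.0055,0,0,0,0],[-0.0046,0.011,0,0,0,0],[-0.0069,0.0165,0,0,0,0],[-0.0092,0.022,0,0,0,0],[-0.0092,0.022,0,0,0,0],[-0.0092,0.022,0,0,0,0],[-0.0092,0.022,0,0,0,0],[-0.0092,0.022,0,0,0,0],[-0.0092,0.022,0,0,0,0],[-0.0092,0.022,0,0,0,0],[-0.0092,0.022,0,0,0,0],[-0.0092,0.022,0,0,0,0]]' && python3 -m crank '[[-0.0092,0.022,0,0,0,0],[-0.0092,0.022,0,0,0,0],[-0.0092,0.022,0,0,0,0],[-0.0092,0.022,0,0,0,0],[-0.0092,0.022,0,0,0,0],[-0.0092,0.022,0,0,0,0],[-0.0092,0.022,0,0,0,0],[-0.0092,0.022,0,0,0,0],[-0.0092,0.022,0,0,0,0],[-0.0092,0.022,0,0,0,0],[-0.0092,0.022,0,0,0,0],[-0.0092,0.022,0,0,0,0]]' && python3 -m crank '[[-0.0069,0.0165,0,0,0,0],[-0.0046,0.011,0,0,0,0],[-0.0023,0.0055,0,0,0,0],[0,0,0,0,0,0],[0,0,0,0,0,0]]'
```

```text
time_s: 10.7
eef_pos: [0.4684, -0.0771, 0.278]
eef_rot: [0.0, -3.138, -0.003]
contact_force: [-0.1, -0.1, -2.9]
gripper_width: 0.037
gripper_force: 45.6
time_s: 11.9
eef_pos: [0.5783, 0.1864, 0.2773]
eef_rot: [0.0, -3.137, 0.0]
contact_force: [0.3, -0.5, -2.5]
gripper_width: 0.0372
gripper_force: 45.6
time_s: 12.4
eef_pos: [0.5928, 0.217, 0.2789]
eef_rot: [-0.001, -3.14, 0.001]
contact_force: [-0.3, 0.9, -2.6]
gripper_width: 0.037
gripper_force: 45.6
```

```bash
python3 -m crank '[[0,0.0015,0.01,0,0,0],[0,0,0.025,0,0,0],[0,0,0.03,0,0,0],[0,0,0.03,0,0,0],[0,0,0.018,0,0,0],[0,0,0.008,0,0,0],[0,0,0.004,0,0,0],[0,0,0.003,0,0,0],[0,0,0.002,0,0,0],[0,0,0,0,0,0]]'
```

```text
time_s: 13.4
eef_pos: [0.5938, 0.2191, 0.15]
eef_rot: [0.001, 3.14, 0.0]
contact_force: [0.0, -1.1, -3.4]
gripper_width: 0.0374
gripper_force: 45.6
```

```bash
python3 -m crank '[[0,0,0.002,0,0,0],[0,0,0.001,0,0,0],[0,0,0.001,0,0,0],[0,0,0,0,0,0]]'
```

```text
time_s: 13.8
eef_pos: [0.5935, 0.219, 0.1454]
eef_rot: [0.001, 3.141, 0.0]
contact_force: [-0.2, 0.1, -2.3]
gripper_width: 0.0371
gripper_force: 45.6
```

```bash
python3 -m crank '[[0,0,0.0008,0,0,0],[0,0,0,0,0,0]]'; python3 -m crank '[[0,0,0.0008,0,0,0],[0,0,0,0,0,0]]'
```

```text
time_s: 14.0
eef_pos: [0.5938, 0.219, 0.1453]
eef_rot: [0.001, 3.14, 0.0]
contact_force: [-0.9, -1.0, 2.7]
gripper_width: 0.0374
gripper_force: 46.1
time_s: 14.2
eef_pos: [0.5941, 0.219, 0.1453]
eef_rot: [0.001, 3.139, 0.0]
contact_force: [-1.1, -0.9, 6.5]
gripper_width: 0.0372
gripper_force: 46.5
```

```bash
python3 -m crank '[[0,0,0,0,0,0],[0,0,0,0,0,0],[0,0,0,0,0,0],[0,0,-0.01,0,0,0],[0,0,-0.025,0,0,0],[0,0,-0.03,0,0,0],[0.0085,-0.0175,0,0,0,0],[0.0185,-0.038,0,0,0,0],[0.0202,-0.0418,0,0,0,0],[0.0202,-0.0418,0,0,0,0],[0.0202,-0.0418,0,0,0,0],[0.0202,-0.0418,0,0,0,0]]' 0.085 25 && python3 -m crank '[[0.0202,-0.0418,0,0,0,0],[0.0195,-0.0405,0,0,0,0],[0.0115,-0.023,0,0,0,0],[0,0,0,0,0,0]]'
```

```text
time_s: 15.4
eef_pos: [0.4849, -0.005, 0.2095]
eef_rot: [-0.0, 3.14, -0.001]
contact_force: [-0.0, -0.9, 0.1]
gripper_width: 0.0846
gripper_force: 0.0
time_s: 15.8
eef_pos: [0.4336, -0.1115, 0.2094]
eef_rot: [0.008, 3.141, -0.002]
contact_force: [1.0, 0.9, -0.0]
gripper_width: 0.0852
gripper_force: 0.0
```

```bash
python3 - <<'E'
from h import *
t,_=shot('top','t2')
a=cv2.convertScaleAbs(cv2.resize(t[120:275,120:400],None,fx=2.8,fy=2.8,interpolation=2),alpha=1.5)
cv2.imwrite('pics/c5.png',a)
E
```

```text
(no output)
```

View pics/c5.png

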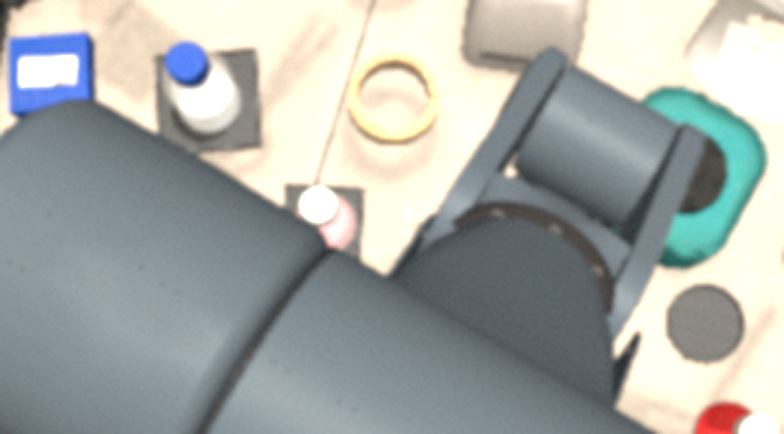

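The tall bottle stands on the large square tray (cap at (187,64) in the crop), and the small round tray is now bare at (705,323).

```bash
python3 - <<'E'
from h import *
print(atz('top',[[371.5,235.0]],.009).round(4), atz('top',[[186.5,142.5]],.145).round(4))
E
python3 -m crank '[[0,0.001,0.02,0,0,0],[0,0,0.04,0,0,0],[0,0,0.045,0,0,0],[0,0,0.03,0,0,0],[0,0,0.015,0,0,0],[0,0,0.006,0,0,0],[0,0,0,0,0,0]]' && python3 -m crank '[[0,0,0,0,0,0],[0,0,0,0,0,0],[0,0,0,0,0,0],[0,0,0,0,0,0],[0,0,0,0,0,0],[0,0,0,0,0,0]]' 0.04 20
```

```text
[[ 0.371  -0.3082  0.009 ]] [[0.5889 0.2156 0.145 ]]
time_s: 16.55
eef_pos: [0.4346, -0.1071, 0.0523]
eef_rot: [0.001, -3.141, -0.001]
contact_force: [0.5, 0.0, 0.6]
gripper_width: 0.0852
gripper_force: 0.0
time_s: 17.15
eef_pos: [0.4349, -0.1082, 0.0537]
eef_rot: [0.002, 3.139, -0.002]
contact_force: [0.1, 0.3, 6.6]
gripper_width: 0.0501
gripper_force: 20.1
```

```bash
python3 -m crank '[[0,0,-0.01,0,0,0],[0,0,-0.03,0,0,0],[0,0,-0.04,0,0,0],[0,0,-0.03,0,0,0],[0.002,-0.0063,-0.01,0,0,0],[0.004,-0.0125,0,0,0,0],[0.0059,-0.0188,0,0,0,0],[0.0079,-0.0251,0,0,0,0],[0.0079,-0.0251,0,0,0,0],[0.0079,-0.0251,0,0,0,0],[0.0079,-0.0251,0,0,0,0],[0.0079,-0.0251,0,0,0,0]]' && python3 -m crank '[[0.0059,-0.0188,0,0,0,0],[0.004,-0.0125,0,0,0,0],[0.002,-0.0063,0,0,0,0],[0,0,0.03,0,0,0],[0,0,0.035,0,0,0],[0,0,0.025,0,0,0],[0,0,0.012,0,0,0],[0,0,0.006,0,0,0],[0,0,0.004,0,0,0],[0,0,0.002,0,0,0],[0,0,0,0,0,0]]'
```

```text
time_s: 18.35
eef_pos: [0.3809, -0.272, 0.1709]
eef_rot: [-0.002, -3.139, -0.004]
contact_force: [0.6, -0.0, -0.5]
gripper_width: 0.0507
gripper_force: 21.4
time_s: 19.45
eef_pos: [0.3712, -0.3089, 0.0593]
eef_rot: [0.0, 3.141, -0.002]
contact_force: [-1.0, 0.1, -1.1]
gripper_width: 0.0506
gripper_force: 21.4
```

```bash
python3 -m crank '[[0,0,0.003,0,0,0],[0,0,0.002,0,0,0],[0,0,0.001,0,0,0],[0,0,0,0,0,0]]'; python3 -m crank '[[0,0,0.001,0,0,0],[0,0,0,0,0,0]]'
```

```text
time_s: 19.85
eef_pos: [0.3711, -0.309, 0.0537]
eef_rot: [0.001, 3.141, -0.002]
contact_force: [0.1, 0.1, 6.7]
gripper_width: 0.0502
gripper_force: 20.8
time_s: 20.05
eef_pos: [0.3712, -0.3095, 0.0532]
eef_rot: [0.001, 3.14, -0.004]
contact_force: [-2.9, -0.7, 11.9]
gripper_width: 0.0506
gripper_force: 19.7
```

```bash
python3 -m crank '[[0,0,-0.001,0,0,0],[0,0,0,0,0,0],[0,0,0,0,0,0],[0,0,0,0,0,0],[0,0,-0.015,0,0,0],[0,0,-0.045,0,0,0],[0,0,-0.05,0,0,0],[0,0,-0.045,0,0,0],[-0.003,0.02,0,0,0,0],[-0.006,0.0405,0,0,0,0],[-0.0067,0.0455,0,0,0,0],[-0.0067,0.0455,0,0,0,0]]' 0.085 25 && python3 -m crank '[[-0.0067,0.0455,0,0,0,0],[-0.0067,0.0455,0,0,0,0],[-0.0067,0.0455,0,0,0,0],[-0.0067,0.0455,0,0,0,0],[-0.0067,0.0455,0,0,0,0],[-0.0067,0.0455,0,0,0,0],[-0.0067,0.0455,0,0,0,0],[-0.0067,0.0455,0,0,0,0],[-0.0067,0.0455,0,0,0,0],[-0.006,0.0405,0,0,0,0],[-0.003,0.02,0,0,0,0],[0,0,0,0,0,0]]'
```

```text
time_s: 21.25
eef_pos: [0.3931, -0.1558, 0.2077]
eef_rot: [0.003, 3.141, 0.0]
contact_force: [0.7, -0.6, -0.7]
gripper_width: 0.0854
gripper_force: 0.0
time_s: 22.45
eef_pos: [0.4629, 0.3155, 0.2073]
eef_rot: [-0.005, 3.141, 0.001]
contact_force: [-0.5, 0.4, -0.7]
gripper_width: 0.0848
gripper_force: 0.0
```

```bash
python3 -m crank '[[-0.003,0.0205,0,0,0,0],[0,0,0.02,0,0,0],[0,0,0.035,0,0,0],[0,0,0.025,0,0,0],[0,0,0.014,0,0,0],[0,0,0.006,0,0,0],[0,0,0,0,0,0]]' && python3 -m crank '[[0,0,0,0,0,0],[0,0,0,0,0,0],[0,0,0,0,0,0],[0,0,0,0,0,0],[0,0,0,0,0,0],[0,0,0,0,0,0],[0,0,0,0,0,0]]' 0.03 40
```

```text
time_s: 23.15
eef_pos: [0.4657, 0.3327, 0.1073]
eef_rot: [-0.002, -3.14, 0.001]
contact_force: [-0.6, 0.0, -0.0]
gripper_width: 0.0851
gripper_force: 0.0
time_s: 23.85
eef_pos: [0.4666, 0.3339, 0.1089]
eef_rot: [0.0, 3.139, 0.002]
contact_force: [-0.5, -0.3, 6.4]
gripper_width: 0.0375
gripper_force: 39.9
```

```bash
python3 -m crank '[[0,0,-0.01,0,0,0],[0,0,-0.025,0,0,0],[0,0,-0.035,0,0,0],[0,0,-0.035,0,0,0],[0,0,-0.025,0,0,0],[0.0004,-0.0062,-0.015,0,0,0],[0.0009,-0.0123,0,0,0,0],[0.0013,-0.0185,0,0,0,0],[0.0017,-0.0246,0,0,0,0],[0.0017,-0.0246,0,0,0,0],[0.0017,-0.0246,0,0,0,0],[0.0017,-0.0246,0,0,0,0]]' && python3 -m crank '[[0.0017,-0.0246,0,0,0,0],[0.0017,-0.0246,0,0,0,0],[0.0017,-0.0246,0,0,0,0],[0.0017,-0.0246,0,0,0,0],[0.0017,-0.0246,0,0,0,0],[0.0017,-0.0246,0,0,0,0],[0.0017,-0.0246,0,0,0,0],[0.0017,-0.0246,0,0,0,0],[0.0017,-0.0246,0,0,0,0],[0.0017,-0.0246,0,0,0,0],[0.0017,-0.0246,0,0,0,0],[0.0013,-0.0185,0,0,0,0]]' && python3 -m crank '[[0.0009,-0.0123,0,0,0,0],[0.0004,-0.0062,0,0,0,0],[0,0,0,0,0,0],[0,0,0.03,0,0,0],[0,0,0.04,0,0,0],[0,0,0.035,0,0,0],[0,0,0.02,0,0,0],[0,0,0.007,0,0,0],[0,0,0.004,0,0,0],[0,0,0.002,0,0,0],[0,0,0,0,0,0]]'
```

```text
time_s: 25.05
eef_pos: [0.4544, 0.1958, 0.2508]
eef_rot: [-0.001, -3.137, 0.002]
contact_force: [0.1, -0.4, -1.5]
gripper_width: 0.0377
gripper_force: 40.2
time_s: 26.25
eef_pos: [0.4341, -0.0924, 0.2511]
eef_rot: [-0.003, -3.137, -0.002]
contact_force: [-0.7, -0.3, -1.2]
gripper_width: 0.0373
gripper_force: 40.2
time_s: 27.35
eef_pos: [0.4355, -0.1097, 0.1154]
eef_rot: [0.0, 3.14, -0.001]
contact_force: [-0.6, -1.3, -2.0]
gripper_width: 0.0376
gripper_force: 40.3
```

```bash
python3 -m crank '[[0,0,0.003,0,0,0],[0,0,0.002,0,0,0],[0,0,0.001,0,0,0],[0,0,0,0,0,0]]'; python3 -m crank '[[0,0,0.001,0,0,0],[0,0,0,0,0,0]]'
```

```text
time_s: 27.75
eef_pos: [0.4351, -0.1097, 0.1089]
eef_rot: [0.001, 3.141, -0.0]
contact_force: [-0.1, 0.8, -0.9]
gripper_width: 0.0375
gripper_force: 40.4
time_s: 27.95
eef_pos: [0.4353, -0.1096, 0.1088]
eef_rot: [0.001, 3.14, -0.001]
contact_force: [0.1, 1.7, 9.8]
gripper_width: 0.0378
gripper_force: 41.3
```

```bash
python3 -m crank '[[0,0,-0.001,0,0,0],[0,0,0,0,0,0],[0,0,0,0,0,0],[0,0,0,0,0,0],[0,0,-0.015,0,0,0],[0,0,-0.04,0,0,0],[0,0,-0.035,0,0,0],[-0.003,0.02,0,0,0,0],[-0.006,0.0402,0,0,0,0],[-0.006,0.0402,0,0,0,0],[-0.006,0.0402,0,0,0,0],[-0.0047,0.0352,0,0,0,0]]' 0.085 25 && python3 -m crank '[[-0.003,0.0247,0,0,0,0],[0,0,0.015,0,0,0],[0,0,0.03,0,0,0],[0,0,0.025,0,0,0],[0,0,0.015,0,0,0],[0,0,0.006,0,0,0],[0,0,0,0,0,0]]'
```

```text
time_s: 29.15
eef_pos: [0.4606, 0.0679, 0.1986]
eef_rot: [-0.001, -3.141, -0.0]
contact_force: [0.4, 0.4, 0.1]
gripper_width: 0.0849
gripper_force: 0.0
time_s: 29.85
eef_pos: [0.4633, 0.0908, 0.107]
eef_rot: [-0.001, -3.14, -0.0]
contact_force: [0.3, -0.4, 0.8]
gripper_width: 0.0851
gripper_force: 0.0
```

```bash
python3 -m crank '[[0,0,0,0,0,0],[0,0,0,0,0,0],[0,0,0,0,0,0],[0,0,0,0,0,0],[0,0,0,0,0,0],[0,0,0,0,0,0],[0,0,0,0,0,0]]' 0.02 25
```

```text
time_s: 30.55
eef_pos: [0.4643, 0.0906, 0.1084]
eef_rot: [0.0, 3.14, -0.001]
contact_force: [-0.4, -1.7, 6.1]
gripper_width: 0.0294
gripper_force: 24.6
```

```bash
python3 -m crank '[[0,0,-0.01,0,0,0],[0,0,-0.025,0,0,0],[0,0,-0.025,0,0,0],[0,0.0061,-0.01,0,0,0],[0,0.0123,0,0,0,0],[-0.0002,0.0184,0,0,0,0],[-0.0002,0.0246,0,0,0,0],[-0.0002,0.0246,0,0,0,0],[-0.0002,0.0246,0,0,0,0],[-0.0002,0.0246,0,0,0,0],[-0.0002,0.0246,0,0,0,0],[-0.0002,0.0246,0,0,0,0]]' && python3 -m crank '[[-0.0002,0.0246,0,0,0,0],[-0.0002,0.0184,0,0,0,0],[-0.0001,0.0123,0,0,0,0],[0,0.0061,0,0,0,0],[0,0,0.015,0,0,0],[0,0,0.025,0,0,0],[0,0,0.015,0,0,0],[0,0,0.006,0,0,0],[0,0,0.004,0,0,0],[0,0,0,0,0,0]]'
```

```text
time_s: 31.75
eef_pos: [0.4636, 0.277, 0.1761]
eef_rot: [0.0, -3.138, 0.001]
contact_force: [0.8, -0.0, -2.2]
gripper_width: 0.0294
gripper_force: 25.0
time_s: 32.75
eef_pos: [0.4658, 0.3365, 0.1125]
eef_rot: [-0.001, -3.141, 0.0]
contact_force: [-1.2, 0.4, -0.5]
gripper_width: 0.0293
gripper_force: 25.0
```

```bash
python3 -m crank '[[0,0,0.003,0,0,0],[0,0,0.001,0,0,0],[0,0,0.001,0,0,0],[0,0,0,0,0,0]]'
```

```text
time_s: 33.15
eef_pos: [0.4662, 0.3368, 0.1084]
eef_rot: [0.001, 3.14, 0.001]
contact_force: [0.3, -1.9, 3.0]
gripper_width: 0.029
gripper_force: 25.3
```

```bash
python3 -m crank '[[0,0,0,0,0,0],[0,0,0,0,0,0],[0,0,0,0,0,0],[0,0,0,0,0,0],[0,0,-0.015,0,0,0],[0,0,-0.04,0,0,0],[0,0,-0.037,0,0,0],[0.0014,-0.02,0,0,0,0],[0.0028,-0.04,0,0,0,0],[0.0031,-0.045,0,0,0,0],[0.0031,-0.045,0,0,0,0],[0.0031,-0.045,0,0,0,0]]' 0.085 25 && python3 -m crank '[[0.0031,-0.045,0,0,0,0],[0.0031,-0.045,0,0,0,0],[0.0031,-0.045,0,0,0,0],[0.0031,-0.045,0,0,0,0],[0.003,-0.041,0,0,0,0],[0.002,-0.03,0,0,0,0],[0,0,0,0,0,0],[0,0,0,0,0,0]]'
```

```text
time_s: 34.35
eef_pos: [0.4518, 0.1403, 0.1998]
eef_rot: [-0.001, 3.141, -0.0]
contact_force: [1.4, -0.4, -0.9]
gripper_width: 0.0848
gripper_force: 0.0
time_s: 35.15
eef_pos: [0.4344, -0.1097, 0.1997]
eef_rot: [-0.004, -3.141, -0.001]
contact_force: [-0.1, 0.3, -0.2]
gripper_width: 0.0853
gripper_force: 0.0
```

```bash
python3 - <<'E'
from h import *
t,_=shot('top','t3')
cv2.imwrite('pics/c6.png',cv2.convertScaleAbs(cv2.resize(t[120:275,120:400],None,fx=2.8,fy=2.8,interpolation=2),alpha=1.5))
s,_=shot('side','s3')
E
```

```text
(no output)
```

View pics/s3.png

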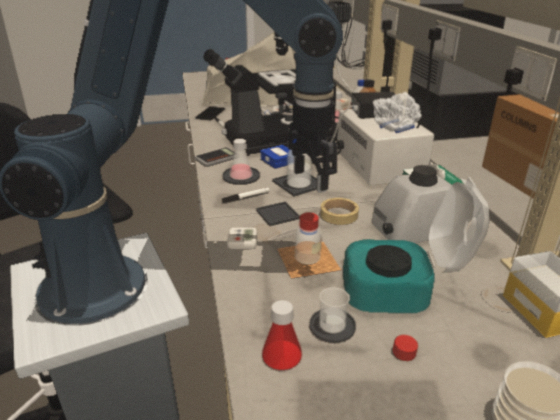

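View pics/c6.png

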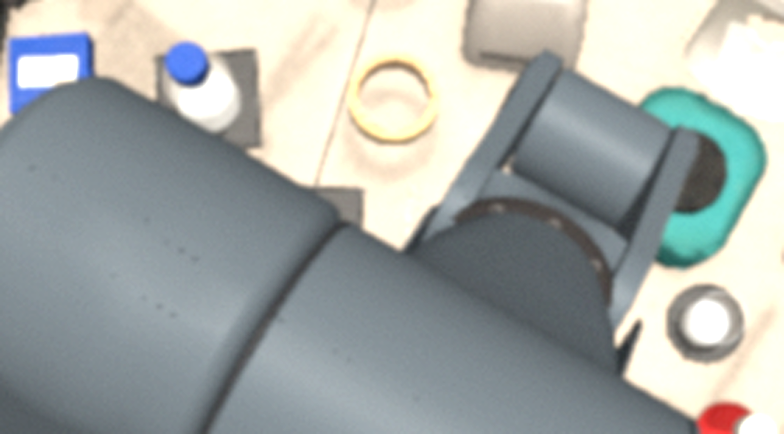

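The flask stands on the large round tray (240,165 side view), the beaker on the small round tray (333,318), and the short bottle upright on the pad (310,245).

```bash
python3 -m crank '[[-0.001,0,0.02,0,0,0],[0,0,0.03,0,0,0],[0,0,0.025,0,0,0],[0,0,0.012,0,0,0],[0,0,0.005,0,0,0],[0,0,0,0,0,0]]' && python3 -m crank '[[0,0,0,0,0,0],[0,0,0,0,0,0],[0,0,0,0,0,0],[0,0,0,0,0,0],[0,0,0,0,0,0],[0,0,0,0,0,0],[0,0,0,0,0,0]]' 0.03 40
```

```text
time_s: 35.85
eef_pos: [0.4354, -0.1081, 0.1073]
eef_rot: [0.002, -3.14, -0.001]
contact_force: [-0.0, -0.2, -0.3]
gripper_width: 0.0848
gripper_force: 0.0
time_s: 36.55
eef_pos: [0.4359, -0.1093, 0.1086]
eef_rot: [0.002, 3.14, -0.0]
contact_force: [-0.4, 2.3, 5.5]
gripper_width: 0.0376
gripper_force: 39.9
```

```bash
python3 -m crank '[[0,0,-0.01,0,0,0],[0,0,-0.025,0,0,0],[0,0,-0.025,0,0,0],[-0.0008,0.0063,-0.01,0,0,0],[-0.0017,0.0125,0,0,0,0],[-0.0025,0.0188,0,0,0,0],[-0.0034,0.0251,0,0,0,0],[-0.0034,0.0251,0,0,0,0],[-0.0034,0.0251,0,0,0,0],[-0.0034,0.0251,0,0,0,0],[-0.0034,0.0251,0,0,0,0],[-0.0025,0.0188,0,0,0,0]]' && python3 -m crank '[[-0.0017,0.0125,0,0,0,0],[-0.0008,0.0063,0,0,0,0],[0,0,0,0,0,0],[0,0,0.015,0,0,0],[0,0,0.025,0,0,0],[0,0,0.015,0,0,0],[0,0,0.006,0,0,0],[0,0,0.003,0,0,0],[0,0,0,0,0,0]]'
```

```text
time_s: 37.75
eef_pos: [0.4589, 0.075, 0.1765]
eef_rot: [0.001, -3.139, -0.001]
contact_force: [0.0, -0.5, -0.9]
gripper_width: 0.0376
gripper_force: 40.7
time_s: 38.65
eef_pos: [0.4629, 0.091, 0.1138]
eef_rot: [0.002, 3.142, -0.0]
contact_force: [-0.5, -0.3, -1.1]
gripper_width: 0.0374
gripper_force: 40.7
```

```bash
python3 -m crank '[[0,0,0.003,0,0,0],[0,0,0.002,0,0,0],[0,0,0.001,0,0,0],[0,0,0,0,0,0]]'; python3 -m crank '[[0,0,0.001,0,0,0],[0,0,0,0,0,0]]'
```

```text
time_s: 39.05
eef_pos: [0.4632, 0.0914, 0.1086]
eef_rot: [0.0, 3.14, -0.0]
contact_force: [0.8, -0.0, 3.6]
gripper_width: 0.0379
gripper_force: 41.2
time_s: 39.25
eef_pos: [0.4634, 0.0915, 0.1085]
eef_rot: [0.0, 3.139, -0.0]
contact_force: [-1.0, 1.3, 13.5]
gripper_width: 0.0373
gripper_force: 42.0
```

```bash
python3 -m crank '[[0,0,-0.001,0,0,0],[0,0,0,0,0,0],[0,0,0,0,0,0],[0,0,0,0,0,0],[0,0,-0.015,0,0,0],[0,0,-0.04,0,0,0],[0,0,-0.045,0,0,0],[0,-0.02,-0.02,0,0,0],[0,-0.04,0,0,0,0],[0,-0.045,0,0,0,0],[0,-0.045,0,0,0,0],[0,-0.045,0,0,0,0]]' 0.085 25 && python3 -m crank '[[0,-0.045,0,0,0,0],[0,-0.045,0,0,0,0],[0,-0.03,0,0,0,0],[0,-0.01,0,0,0,0],[0,0,0,0,0,0],[0,0,0,0,0,0]]'
python3 - <<'E'
from h import *
t,_=shot('top','t4'); s,_=shot('side','s4')
a=cv2.resize(t[120:280,120:410],(790,436),interpolation=2); b=cv2.resize(s[130:350,205:365],None,fx=3,fy=2.7,interpolation=2)
cv2.imwrite('pics/c7.png',cv2.convertScaleAbs(b,alpha=1.4)); cv2.imwrite('pics/c8.png',cv2.convertScaleAbs(a,alpha=1.4))
E
```

```text
time_s: 40.45
eef_pos: [0.4623, -0.1051, 0.2277]
eef_rot: [0.0, 3.142, 0.0]
contact_force: [1.1, -0.1, 0.8]
gripper_width: 0.0849
gripper_force: 0.0
time_s: 41.05
eef_pos: [0.462, -0.2322, 0.2273]
eef_rot: [-0.0, -3.14, -0.003]
contact_force: [-0.5, 0.0, 0.3]
gripper_width: 0.085
gripper_force: 0.0
```

View pics/c7.png

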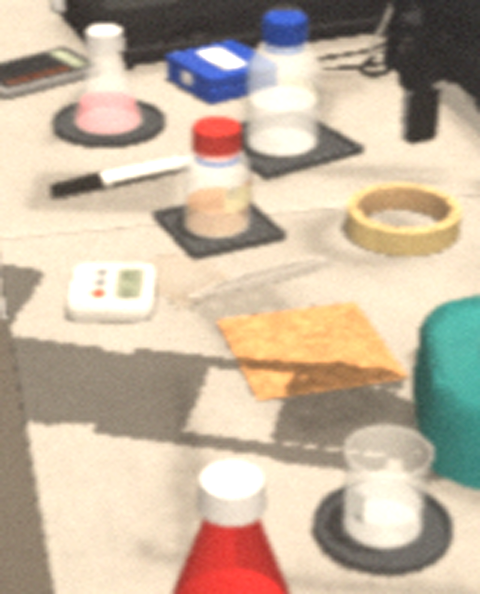

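View pics/c8.png

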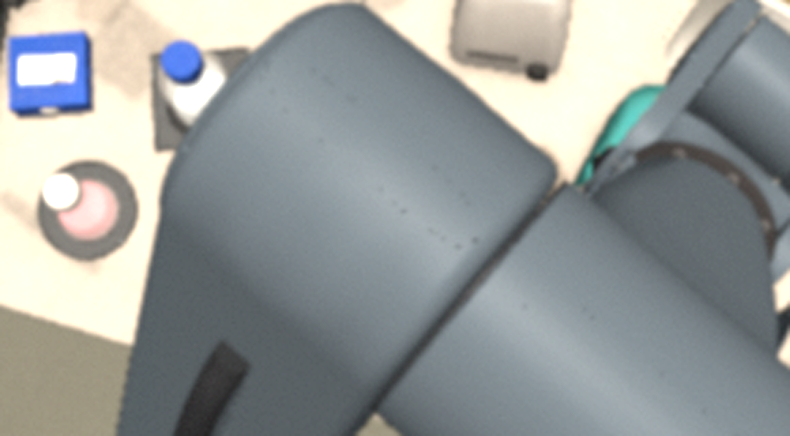

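All four vessels stand upright and centred on their own trays: flask at (108,120), tall bottle at (285,145), short bottle at (218,225) and beaker at (383,520) in the side crop. The arm is clear, so I'm handing in.

```bash
python3 -c "
from rig import manip; print(manip.finish_job())"
```

```text
the job is handed in; nothing more can be done
None
```

I handed the job in at about 41 s of the 134 s allowed: in the final pictures each of the four vessels stands upright and centred on its own tray, with the arm clear; the hand-in returned no verdict.

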